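Sort stripped gearbox parts into their bins

TASK

Sort the five gearbox parts lying loose on the bench: both ball bearings go into the blue bin that already holds bearings, both clean gears into the blue bin that already holds gears, and the gear marked with red paint into the red scrap bin. Lay each part flat on the bare floor of its bin, side by side and not on top of anything, set down rather than dropped in. Leave the finished black gearboxes and the red bottle standing where they are.

Things in the scene. Friction and masses are not known exactly. Their poses are not given: they have to be found in the camera images.
- bearing_1: Sealed ball bearing lying flat on the bench: bright steel outer and inner rings with a black seal between. 47 diameter, 20 bore, 14 high, about 110 g; may be gripped across its outside. Origin: its middle, 7 above the bench; z is its axis. Identical to the other one. (mm)
- bearing_2: Sealed ball bearing lying flat on the bench: bright steel outer and inner rings with a black seal between. 47 diameter, 20 bore, 14 high, about 110 g; may be gripped across its outside. Origin: its middle, 7 above the bench; z is its axis. Identical to the other one. (mm)
- gear_1: Clean planet gear lying flat on the bench: plain dark grey steel with 21 teeth. 46 diameter over the teeth (grips like a 46 cylinder), 20 bore, 22 high, about 190 g. Origin: its middle, 11 above the bench; z is its axis. Identical to the other clean one. (mm)
- gear_2: Clean planet gear lying flat on the bench: plain dark grey steel with 21 teeth. 46 diameter over the teeth (grips like a 46 cylinder), 20 bore, 22 high, about 190 g. Origin: its middle, 11 above the bench; z is its axis. Identical to the other clean one. (mm)
- gear_scrap: Planet gear, as the clean ones (46 diameter, 22 high, about 190 g, origin in its middle), but with a ring of red paint on both faces: condemned as scrap. (mm)
- bin_bearing: Blue bin that already holds bearings. 180 (x) x 150 (y) x 65 high, 4 thick; fixed. Front wall, at -x, only 35 high. Origin: centre of underside. Five bearings fixed at its back, up to z 32, take up x 38 to 86. Bare floor, top at z 4: x -86 to 38, y -71 to 71; two parts fit side by side, e.g. at x -24, y -36 and +36. (mm)
- bin_gear: Blue bin that already holds clean dark grey gears. 180 (x) x 150 (y) x 65 high, 4 thick; fixed. Front wall, at -x, only 35 high. Origin: centre of underside. Five clean gears fixed at its back, up to z 48, take up x 38 to 86. Bare floor, top at z 4: x -86 to 38, y -71 to 71; two parts fit side by side, e.g. at x -24, y -36 and +36. (mm)
- bin_scrap: Red scrap bin; it already holds gears painted red. 180 (x) x 150 (y) x 65 high, 4 thick; fixed. Front wall, at -x, only 35 high. Origin: centre of underside. Five scrapped gears fixed at its back, up to z 48, take up x 38 to 86. Bare floor, top at z 4: x -86 to 38, y -71 to 71; two parts fit side by side, e.g. at x -24, y -36 and +36. (mm)
- gearbox: Bystander: finished gearbox standing upright beyond the bins on the robot's right, black stepped cylinder 80 diameter, 120 high, steel bearing on top, 2.2 kg, loose. Origin: centre of its underside. (mm)
- bottle: Bystander: red thread-locking bottle with a white band and a black collar standing beyond the bins on the robot's left, 42 diameter, 118 high, loose. Origin: centre of its underside. (mm)
There are look-alikes about, which are no part of the job. Leave any green or yellow look-alike of the gear_2 alone.

How it is judged:
By the outcome, as a careful person would: the job done as asked, in the order asked, and still so for the second after the job is handed in, with the robot touching nothing.
It also fails if it takes over 112 s, if anything falls off the work surface, if the arm or the gripper's body presses on something with over 40 N, if the wrist force passes 120 N, or if a joint passes its speed limit or range.

ROBOT

A 6-joint arm with a two-finger parallel gripper is mounted at the origin on the work surface. World frame = base frame: x ahead of the robot, y to its left, z up, the work surface at z = 0. Lengths are in m, angles in rad, forces in N, time in s.
With the tool pointing down it reaches from about 0.3 to 0.875 m from the base axis. Payload 6.4 kg.
Tool frame: the origin (TCP) lies at the very end of the fingers, on their centre line; the grasp point (between the pads) lies ctrl.grasp_offset behind it (ctrl.grasp_offset is the distance from the TCP to the grasp point, in m); z points along the fingers, y is the line along which they close (so a half turn about z gives the same grasp; the last joint's range is limited). The gripper opens to 85 mm and grips with 20 to 120 N. Pads are 22 mm wide; open, the fingers measure 114 mm over their backs; the gripper's body (76 mm by 85 mm) begins 54 mm behind the grasp point. The pads swing forward as they close: fully open they stand 13 mm farther back than shut.
Start: joints at [-1.378, 0.181, 1.607, -0, 1.354, -0.206], TCP at [0.223, -0.53, 0.231] pointing down, gripper open.
Joint ranges: [-2.99, 2.99], [-0.89, 2.07], [0.3, 2.58], [-1.14, 4.28], [0, 2.63], [-3.12, 3.12]. Speed limits (rad/s): [2.57, 2.57, 3.01, 3.14, 3.14, 3.14].

INTERFACE

Orientations are given as [roll, pitch, yaw] about the fixed x, y, z axes, in that order (R = Rz(yaw) Ry(pitch) Rx(roll)).
In Python, from station import observe, read_camera, camera_model, finish_job, ctrl gives the robot as it stands.
- The arm moves only by the tool play_rows, never from a script. Its argument "plan" is text: rows parted by semicolons, each of 5 numbers parted by spaces: the shift along the tool's x, y, z in mm, then the turn about the tool's z in degrees, then the opening, from 0 (shut) to 1 (fully open). In form: dx dy dz yaw grip; .... A call has 1 to 10 rows; each row is the pose to reach, as a shift and turn from the pose commanded when the call began, along the tool's axes at that moment; what a row does not reach only later rows make up. A row lasts 1/10 s, in which the tool goes at most 50 mm and 8.59 degrees, less where a joint would pass 70% of its speed; a pose out of reach is approached as far as the arm can. A call with a gripper value outside its range is refused whole. The fingers move at their own pace and stop on an object; the grip force is fixed at half the most. Time passes only in rows, so rows that repeat a pose let the fingers close. It gives the time, the measured TCP pose, the force, the opening and the grip force at its end, in the units of the state.
- observe(): the state, without advancing time (a new reading comes with each control period).
- read_camera(name): name is "scene" or "top" or "wrist"; returns the picture (384x512x3 uint8, blue, green, red); there is no depth.
- camera_model(name): a dict with "intrinsics" (3x3 intrinsics, pixels), "dist_coeffs" ([k1, k2, p1, p2, k3] as OpenCV has them; the pictures are not rectified), "position" and "orientation" of the camera in the world; the wrist camera has in their place "T_tool_cam" (4x4, takes a point from camera to tool coordinates, whose origin is the TCP and whose axes are the flange's). Camera axes: x right, y down, z forward; pixel columns grow to the right and rows downward; lengths in m; the calibration is good to about 2 mm. A picture is of the moment at which its call begins: read the wrist's pose just before it. camera_model takes no time and is no camera call.
- finish_job(): hands the job in; it is judged then, once.
The state is a dict: "clock": time; "qpos": joint angles; "qd": joint speeds; "tau": joint torques, N m; "tcp_pos": TCP position; "eef_rot": TCP orientation; "ft_force": force on the tool from outside, world axes, zero at the start; "wrist_torque": the same for the moment, N m; "finger_gap": opening from 0.0 (shut) to 1.0 (fully open); "grasp_force": force on a finger pad.
Only numpy, scipy, OpenCV 4.12 (cv2) and the standard library are available. Lean on these libraries where they do the work, as an engineer would, in place of code of your own. Each camera call takes 0.05 s, during which the arm holds its last target. There are 200 camera calls.

## Working session

There is one attempt and no reset: what is moved stays moved. The work goes in short steps, Python scripts to look and compute and a tool call to move; the robot and the scene stay as the last step left them, time stands still between calls to the robot, and variables do not carry over. Pictures are saved under pics/ and viewed, at most 14 in all, crops included, and the job is handed in when it is done.

Besides the shell and the picture viewer there is one more tool, called after "Emit:" as name(argument=value, ...) on one line, values as JSON. play_rows: Moves the arm, as the interface text tells. Its arguments: {"type":"object","properties":{"plan":{"type":"string"}},"required":["plan"]}

```bash
ls; mkdir -p pics
python3 - <<'E'
from station import *
import cv2,numpy as np
s=observe();print(s['clock'],s['tcp_pos'],s['eef_rot'],s['finger_gap'],ctrl.grasp_offset)
for n in('top','scene'):
    cv2.imwrite(f'pics/{n}0.png',read_camera(n)); m=camera_model(n);print(n,m)
print(camera_model('wrist'))
E
```

```text
pics
0.0 [ 0.22319768 -0.52932887  0.230375  ] [-3.13988130e+00 -3.60564906e-04  3.98806350e-01] 0.9985163346826217 0.0187
top {'intrinsics': array([[482.66852576,   0.        , 248.45260596],
       [  0.        , 482.66852576, 193.31212249],
       [  0.        ,   0.        ,   1.        ]]), 'dist_coeffs': array([-0.08030422,  0.        ,  0.        ,  0.        ,  0.        ]), 'position': array([0.50834122, 0.01375089, 1.11374168]), 'orientation': array([-3.09320033, -0.02666721, -1.56974204])}
scene {'intrinsics': array([[497.33438425,   0.        , 256.14633076],
       [  0.        , 497.33438425, 198.94029715],
       [  0.        ,   0.        ,   1.        ]]), 'dist_coeffs': array([-0.02617664,  0.        ,  0.        ,  0.        ,  0.        ]), 'position': array([1.17275379, 0.3548411 , 0.91333121]), 'orientation': array([-2.46545543,  0.00489776,  2.06818828])}
{'intrinsics': array([[310.14148234,   0.        , 255.54439064],
       [  0.        , 310.14148234, 183.44552726],
       [  0.        ,   0.        ,   1.        ]]), 'dist_coeffs': array([-0.03049392,  0.        ,  0.        ,  0.        ,  0.        ]), 'T_tool_cam': array([[-6.54831129e-04, -9.64409769e-01, -2.64411362e-01,
         6.71891157e-02],
       [ 9.99999714e-01, -7.31292004e-04,  1.90741463e-04,
        -4.38944245e-04],
       [-3.77314845e-04, -2.64411162e-01,  9.64409973e-01,
        -1.42121541e-01],
       [ 0.00000000e+00,  0.00000000e+00,  0.00000000e+00,
         1.00000000e+00]])}
```

```bash
python3 -c "
import cv2
cv2.imwrite('pics/top0b.png',cv2.resize(cv2.imread('pics/top0.png'),(800,600),interpolation=cv2.INTER_CUBIC))"
```

```text
(no output)
```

View pics/top0b.png

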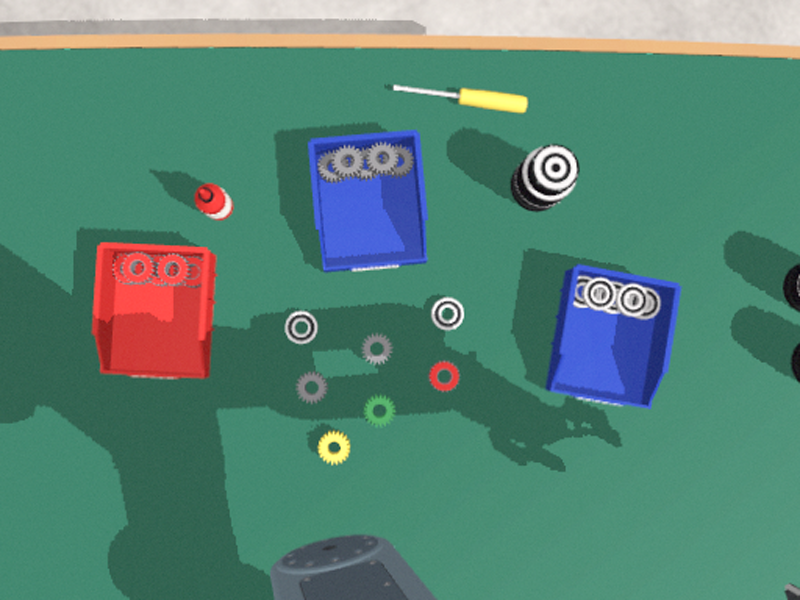

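View pics/scene0.png

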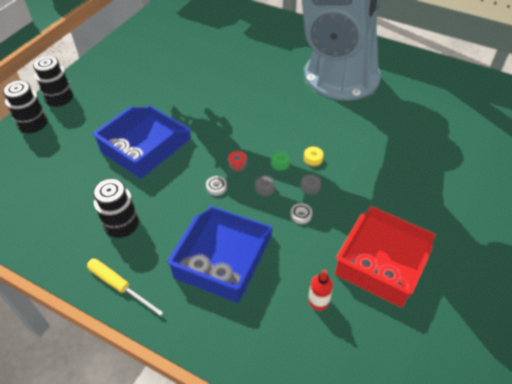

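```bash
cat > h.py <<'E'
import cv2,numpy as np
from scipy.spatial.transform import Rotation as Ro
from station import *
def ray(name,uv,z,T=None):
    m=camera_model(name)
    if T is None: R=Ro.from_euler('xyz',m['orientation']).as_matrix();p=m['position']
    else: R,p=T[:3,:3],T[:3,3]
    n=cv2.undistortPoints(np.float64(uv).reshape(-1,1,2),m['intrinsics'],m['dist_coeffs'])[:,0]
    d=np.c_[n,np.ones(len(n))]@R.T
    return p+d*((z-p[2])/d[:,2])[:,None]
def wristT():
    s=observe();T=np.eye(4);T[:3,:3]=Ro.from_euler('xyz',s['eef_rot']).as_matrix();T[:3,3]=s['tcp_pos']
    return T@camera_model('wrist')['T_tool_cam']
def blobs(im,mask,lo,hi):
    cs,_=cv2.findContours(mask,cv2.RETR_EXTERNAL,cv2.CHAIN_APPROX_NONE)
    return [(cv2.minEnclosingCircle(cv2.convexHull(c)),c) for c in cs if lo<cv2.contourArea(c)<hi]
E
python3 - <<'E'
from h import *
im=cv2.imread('pics/top0.png');hsv=cv2.cvtColor(im,cv2.COLOR_BGR2HSV);H,S,V=cv2.split(hsv)
np.set_printoptions(precision=4,suppress=True)
ms={'grey':(S<70),'red':((H<8)|(H>172))&(S>120),'blue':(abs(H.astype(int)-118)<14)&(S>120),'green':(abs(H.astype(int)-65)<9)&(S>90)&(V>90),'yel':(abs(H.astype(int)-28)<6)&(S>120)}
for n,m in ms.items():
    mk=cv2.morphologyEx(m.astype(np.uint8)*255,cv2.MORPH_CLOSE,np.ones((3,3)))
    for (c,r),k in blobs(im,mk,120,8000):
        if r<14:
            for z in ((.014,.022)): print(n,np.round(c,1),round(r,1),z,ray('top',[c],z)[0][:2])
        elif n in('red','blue') and r>30:
            h=cv2.convexHull(k);a=cv2.approxPolyDP(h,4,True)[:,0]
            for p in a: print(n,p,ray('top',[p],.065)[0][:2],ray('top',[p],.035)[0][:2],ray('top',[p],.0)[0][:2])
def crop(x,y):return cv2.resize(im[y:y+110,x:x+100],(400,440),interpolation=cv2.INTER_CUBIC)
cv2.imwrite('pics/bins.png',cv2.resize(np.hstack([crop(50,145),crop(190,75),crop(340,160)]),(800,293)))
E
```

```text
grey [199.2 247.4] 10.6 0.014 [0.4385 0.0961]
grey [199.2 247.4] 10.6 0.022 [0.439  0.0955]
grey [240.8 222.9] 10.3 0.014 [0.4943 0.0018]
grey [240.8 222.9] 10.3 0.022 [0.4944 0.0018]
grey [192.3 209. ] 11.0 0.014 [0.5256 0.1121]
grey [192.3 209. ] 11.0 0.022 [0.5255 0.1114]
grey [285.9 200.4] 10.9 0.014 [ 0.5456 -0.1011]
grey [285.9 200.4] 10.9 0.022 [ 0.5453 -0.1003]
red [283.7 240.5] 9.4 0.014 [ 0.4542 -0.0961]
red [283.7 240.5] 9.4 0.022 [ 0.4546 -0.0953]
red [ 64 155] [0.6422 0.39  ] [0.6461 0.4007] [0.6505 0.4133]
red [132 158] [0.6357 0.24  ] [0.6393 0.2465] [0.6436 0.254 ]
red [137 163] [0.6247 0.2289] [0.6281 0.235 ] [0.632  0.2422]
red [132 241] [0.4553 0.2378] [0.4538 0.2442] [0.452  0.2517]
red [ 64 238] [0.4611 0.3865] [0.4597 0.3971] [0.4581 0.4096]
red [ 59 213] [0.5153 0.3984] [0.5155 0.4094] [0.5157 0.4222]
red [134. 127.] 10.0 0.014 [0.7136 0.2475]
red [134. 127.] 10.0 0.022 [0.7121 0.2458]
blue [369 169] [ 0.6135 -0.2804] [ 0.6166 -0.2888] [ 0.6201 -0.2986]
blue [434 181] [ 0.5876 -0.4279] [ 0.5899 -0.4405] [ 0.5925 -0.4552]
blue [427 237] [ 0.4632 -0.4098] [ 0.4619 -0.422 ] [ 0.4604 -0.4361]
blue [416 261] [ 0.4105 -0.3842] [ 0.4077 -0.3956] [ 0.4044 -0.4089]
blue [349 248] [ 0.44   -0.2342] [ 0.438  -0.2413] [ 0.4358 -0.2496]
blue [361 176] [ 0.598  -0.2622] [ 0.6005 -0.2701] [ 0.6035 -0.2793]
blue [266  83] [ 0.8036 -0.0527] [ 0.8121 -0.0546] [ 0.8219 -0.0569]
blue [272 167] [ 0.6169 -0.0656] [ 0.62   -0.0679] [ 0.6236 -0.0705]
blue [207 173] [0.6032 0.0762] [0.606  0.0779] [0.6091 0.08  ]
blue [197  91] [0.7845 0.0994] [0.7924 0.1019] [0.8016 0.1047]
green [242.6 262.1] 10.4 0.014 [ 0.4053 -0.0024]
green [242.6 262.1] 10.4 0.022 [ 0.406  -0.0023]
yel [213.3 285.7] 10.4 0.014 [0.352  0.0638]
yel [213.3 285.7] 10.4 0.022 [0.3531 0.0635]
```

View pics/bins.png

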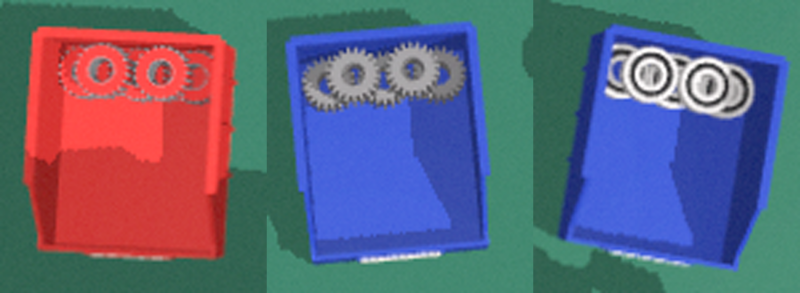

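```bash
cat > to.py <<'E'
import sys
from h import *
s=observe();R=Ro.from_euler('xyz',s['eef_rot']);p=s['tcp_pos']
a=np.rad2deg(s['eef_rot'][2])
print('t',round(s['clock'],2),'p',np.round(p*1e3,1),'yaw',round(a,1),'gap',round(s['finger_gap'],3),'F',np.round(s['ft_force'],1),round(float(np.max(s['grasp_force'])),1))
for w in sys.argv[1:]:   # world mm x,y,z,yaw
    x,y,z,yw=map(float,w.split(','))
    d=R.inv().apply(np.array([x,y,z])-p*1e3);print(w,'->',np.round(d,1),'turn',round(a-yw,1))
E
python3 to.py 545.6,-101,120,79 545.6,-101,3,79
```

```text
t 0.1 p [ 223.2 -529.4  230.5] yaw 22.9 gap 0.999 F [-0.1 -0.2 -0.5] 0.0
545.6,-101,120,79 -> [ 463.4 -269.4  111.1] turn -56.1
545.6,-101,3,79 -> [ 463.4 -269.2  228.1] turn -56.1
```

Emit:
play_rows(plan="20 -12 0 -4 1;60 -35 0 -10 1;100 -58 0 -16 1;140 -81 0 -22 1;180 -105 0 -28 1;220 -128 10 -34 1;260 -151 20 -40 1;300 -174 30 -46 1;335 -195 40 -52 1;365 -212 50 -56 1")

```text
clock: 1.1
tcp_pos: [0.4781, -0.1905, 0.1807]
eef_rot: [-3.141, -0.0, 1.381]
ft_force: [-0.7, 0.0, 0.9]
finger_gap: 0.998
grasp_force: 0.0
```

```bash
python3 to.py 545.6,-101,120,79 545.6,-101,3,79
```

```text
t 1.1 p [ 478.1 -190.5  180.7] yaw 79.1 gap 0.998 F [-0.7  0.   0.9] 0.0
545.6,-101,120,79 -> [100.6  49.5  60.7] turn 0.1
545.6,-101,3,79 -> [100.6  49.5 177.7] turn 0.1
```

Emit:
play_rows(plan="30 15 15 0 1;65 32 35 0 1;90 45 50 0 1;100 49 58 0 1;101 50 60 0 1;101 50 60 0 1")

```text
clock: 1.7
tcp_pos: [0.5455, -0.1038, 0.1211]
eef_rot: [-3.141, 0.0, 1.376]
ft_force: [-0.3, -0.5, 0.2]
finger_gap: 1.005
grasp_force: 0.0
```

```bash
python3 - <<'E'
from h import *
T=wristT();im=read_camera('wrist');cv2.imwrite('pics/w1.png',im);np.save('w1.npy',T)
E
python3 to.py 545.6,-101,2,79
```

```text
t 1.75 p [ 545.7 -104.3  121.7] yaw 78.8 gap 0.996 F [ 0.7 -0.4  0.5] 0.0
545.6,-101,2,79 -> [  3.3  -0.8 119.7] turn -0.2
```

View pics/w1.png

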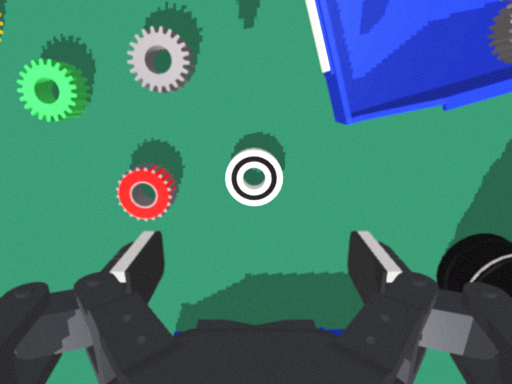

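Run:
```python
from h import *
T=np.load('w1.npy')
print(ray('wrist',[[254,178]],.014,T)*1e3, ray('wrist',[[145,193],[159,58]],.022,T)*1e3)
```

```text
[[544.87969213 -99.97601818  14.        ]] [[455.49312402 -93.11416752  22.        ]
 [494.83084221   4.35583156  22.        ]]
```

Emit:
play_rows(plan="4 -1 20 0 0.85;4 -1 50 0 0.85;4 -1 80 0 0.85;4 -1 100 0 0.85;4 -1 112 0 0.85;4 -1 118 0 0.85;4 -1 119 0 0.85;4 -1 119 0 0.4;4 -1 119 0 0.3;4 -1 119 0 0.3")

```text
clock: 2.75
tcp_pos: [0.5467, -0.0997, 0.004]
eef_rot: [3.14, 0.001, 1.376]
ft_force: [-2.0, -1.0, 5.7]
finger_gap: 0.524
grasp_force: 60.0
```

Emit:
play_rows(plan="0 0 0 0 0.3;0 0 0 0 0.3;0 0 0 0 0.3;0 0 0 0 0.3")

```text
clock: 3.15
tcp_pos: [0.5466, -0.0997, 0.004]
eef_rot: [3.14, 0.001, 1.377]
ft_force: [-3.5, 0.0, 5.7]
finger_gap: 0.515
grasp_force: 60.1
```

Emit:
play_rows(plan="0 0 -10 0 0.3;0 0 -30 0 0.3;0 0 -60 0 0.3;0 0 -95 0 0.3;0 0 -120 0 0.3;0 0 -130 0 0.3;0 0 -130 0 0.3")

```text
clock: 3.85
tcp_pos: [0.5469, -0.0996, 0.1343]
eef_rot: [3.138, 0.001, 1.376]
ft_force: [0.4, -0.0, -1.9]
finger_gap: 0.519
grasp_force: 61.3
```

```bash
python3 to.py 481.2,-367,130,79 481.2,-367,9,79
```

```text
t 3.85 p [546.9 -99.6 134.3] yaw 78.9 gap 0.519 F [ 0.4 -0.  -1.9] 61.3
481.2,-367,130,79 -> [-275.   -12.8    4.5] turn -0.1
481.2,-367,9,79 -> [-275.   -13.3  125.5] turn -0.1
```

Emit:
play_rows(plan="-15 -1 0 0 0.3;-50 -2 0 0 0.3;-90 -4 0 0 0.3;-130 -6 0 0 0.3;-170 -8 0 0 0.3;-210 -10 0 0 0.3;-245 -12 0 0 0.3;-265 -13 0 0 0.3;-275 -13 0 0 0.3;-275 -13 0 0 0.3")

```text
clock: 4.85
tcp_pos: [0.479, -0.367, 0.1312]
eef_rot: [-3.14, -0.001, 1.375]
ft_force: [0.3, 1.2, -0.9]
finger_gap: 0.515
grasp_force: 61.3
```

```bash
python3 to.py 481.2,-367,9,79
python3 - <<'E'
from h import *
a=read_camera('wrist');b=read_camera('top')
cv2.imwrite('pics/w2.png',np.hstack([cv2.resize(a,(400,300)),cv2.resize(b[130:280,300:500],(400,300))]))
E
```

```text
t 4.85 p [ 479.  -367.   131.2] yaw 78.8 gap 0.515 F [ 0.3  1.2 -0.9] 61.3
481.2,-367,9,79 -> [  0.3   2.3 122.2] turn -0.2
```

View pics/w2.png

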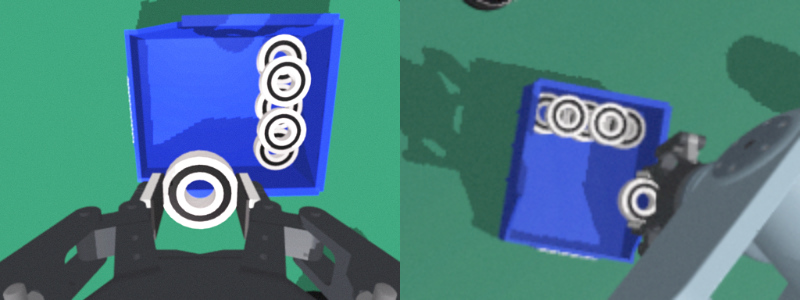

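Emit:
play_rows(plan="0 2 10 0 0.3;0 2 35 0 0.3;0 2 65 0 0.3;0 2 90 0 0.3;0 2 108 0 0.3;0 2 116 0 0.3;0 2 119 0 0.3;0 2 121 0 0.3;0 2 122 0 0.3;0 2 122 0 0.3")

```text
clock: 5.95
tcp_pos: [0.4822, -0.3674, 0.0112]
eef_rot: [3.14, 0.001, 1.376]
ft_force: [0.5, -0.7, -0.4]
finger_gap: 0.516
grasp_force: 61.3
```

Emit:
play_rows(plan="0 0 1 0 0.3;0 0 2 0 0.3;0 0 2 0 0.3")

```text
clock: 6.25
tcp_pos: [0.4817, -0.367, 0.0084]
eef_rot: [3.141, 0.0, 1.376]
ft_force: [-0.7, 0.6, -1.4]
finger_gap: 0.519
grasp_force: 61.3
```

Emit:
play_rows(plan="0 0 1 0 0.3;0 0 1.5 0 0.3;0 0 1.5 0 0.3")

```text
clock: 6.55
tcp_pos: [0.4818, -0.367, 0.008]
eef_rot: [-3.141, 0.0, 1.376]
ft_force: [-4.3, 3.0, 9.1]
finger_gap: 0.518
grasp_force: 62.6
```

Contact with the bin floor (9 N upward): release with a modest opening, then rise.

Emit:
play_rows(plan="0 0 -1 0 0.6;0 0 -1 0 0.7;0 0 -1 0 0.7;0 0 -3 0 0.7;0 0 -15 0 0.7;0 0 -40 0 0.7;0 0 -75 0 0.7;0 0 -110 0 0.7;0 0 -135 0 1;0 0 -140 0 1")

```text
clock: 7.55
tcp_pos: [0.4835, -0.3688, 0.1518]
eef_rot: [3.135, 0.005, 1.376]
ft_force: [-0.5, 0.4, 0.3]
finger_gap: 0.992
grasp_force: 0.0
```

```bash
python3 to.py 525.6,112,130,79
python3 - <<'E'
from h import *
a=read_camera('wrist');b=read_camera('top')
cv2.imwrite('pics/w3.png',np.hstack([cv2.resize(a,(400,300)),cv2.resize(b[130:280,300:500],(400,300))]))
E
```

```text
t 7.55 p [ 483.5 -368.8  151.8] yaw 78.9 gap 0.992 F [-0.5  0.4  0.3] 0.0
525.6,112,130,79 -> [480.  -51.8  19.3] turn -0.1
```

View pics/w3.png

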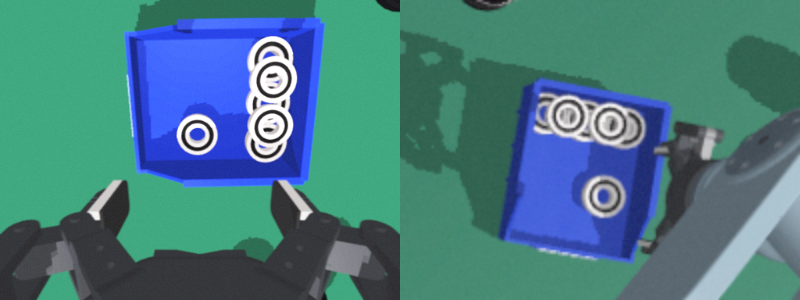

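The bearing lies flat on bare floor, at about (197,134) in the wrist half and (603,196) in the top half, well clear of the stock. On to bearing 1.

Emit:
play_rows(plan="20 -2 0 0 1;65 -7 0 0 1;112 -12 0 0 1;160 -17 0 0 1;208 -22 0 0 1;256 -28 0 0 1;304 -33 5 0 1;352 -38 10 0 1;400 -43 15 0 1;440 -48 18 0 1")

```text
clock: 8.65
tcp_pos: [0.5172, 0.0775, 0.1265]
eef_rot: [-3.137, -0.0, 1.377]
ft_force: [0.6, -0.7, 0.8]
finger_gap: 1.003
grasp_force: 0.0
```

Emit:
play_rows(plan="25 -3 10 0 0.85;37 -4 40 0 0.85;37 -4 70 0 0.85;37 -4 75 0 0.85;37 -4 75 0 0.85")

```text
clock: 9.15
tcp_pos: [0.5205, 0.1116, 0.0519]
eef_rot: [-3.136, 0.001, 1.377]
ft_force: [-0.3, -1.0, -0.5]
finger_gap: 0.854
grasp_force: 0.0
```

```bash
python3 to.py 525.6,112,3,79
```

```text
t 9.15 p [520.5 111.6  51.9] yaw 78.9 gap 0.854 F [-0.3 -1.  -0.5] 0.0
525.6,112,3,79 -> [ 1.4  5.2 48.8] turn -0.1
```

Emit:
play_rows(plan="1 5 20 0 0.85;1 5 38 0 0.85;1 5 46 0 0.85;1 5 49 0 0.85;1 5 49 0 0.85;1 5 49 0 0.4;1 5 49 0 0.3;1 5 49 0 0.3;1 5 49 0 0.3;1 5 49 0 0.3")

```text
clock: 10.15
tcp_pos: [0.5286, 0.1112, 0.0063]
eef_rot: [3.141, -0.0, 1.376]
ft_force: [-3.8, -0.3, 9.1]
finger_gap: 0.511
grasp_force: 59.6
```

Emit:
play_rows(plan="0 0 -10 0 0.3;0 0 -30 0 0.3;0 0 -60 0 0.3;0 0 -95 0 0.3;0 0 -120 0 0.3;0 0 -130 0 0.3;0 0 -130 0 0.3")

```text
clock: 10.85
tcp_pos: [0.5293, 0.1112, 0.1366]
eef_rot: [3.138, -0.001, 1.376]
ft_force: [0.0, 0.2, -1.3]
finger_gap: 0.506
grasp_force: 61.2
```

```bash
python3 to.py 495,-296.4,130,79
```

```text
t 10.85 p [529.3 111.2 136.6] yaw 78.9 gap 0.506 F [ 0.   0.2 -1.3] 61.2
495,-296.4,130,79 -> [-406.5   45.2    6.5] turn -0.1
```

Emit:
play_rows(plan="-15 2 0 0 0.3;-50 5 0 0 0.3;-95 10 0 0 0.3;-142 15 0 0 0.3;-190 21 0 0 0.3;-238 26 0 0 0.3;-285 31 0 0 0.3;-330 36 0 0 0.3;-370 41 0 0 0.3;-395 44 0 0 0.3")

```text
clock: 11.85
tcp_pos: [0.4927, -0.288, 0.1326]
eef_rot: [-3.139, -0.001, 1.374]
ft_force: [1.1, 0.3, -0.9]
finger_gap: 0.511
grasp_force: 61.2
```

Emit:
play_rows(plan="-10 1 0 0 0.3;-11 1 0 0 0.3;-11 1 10 0 0.3;-11 1 35 0 0.3;-11 1 65 0 0.3;-11 1 85 0 0.3;-11 1 95 0 0.3;-11 1 100 0 0.3;-11 1 100 0 0.3;-11 1 100 0 0.3")

```text
clock: 12.85
tcp_pos: [0.4944, -0.2961, 0.0358]
eef_rot: [3.14, 0.001, 1.377]
ft_force: [0.6, 0.5, -0.6]
finger_gap: 0.51
grasp_force: 61.2
```

```bash
python3 to.py 495,-296.4,10,79
```

```text
t 12.85 p [ 494.4 -296.1   35.8] yaw 78.9 gap 0.51 F [ 0.6  0.5 -0.6] 61.2
495,-296.4,10,79 -> [-0.1  0.6 25.8] turn -0.1
```

Emit:
play_rows(plan="0 0 8 0 0.3;0 0 16 0 0.3;0 0 20 0 0.3;0 0 22 0 0.3;0 0 23.5 0 0.3;0 0 24.5 0 0.3;0 0 25 0 0.3;0 0 25 0 0.3")

```text
clock: 13.65
tcp_pos: [0.4937, -0.2959, 0.0104]
eef_rot: [-3.141, 0.0, 1.376]
ft_force: [-3.0, 2.2, 4.6]
finger_gap: 0.516
grasp_force: 62.0
```

Contact at the expected height; release and leave for gear 2 (the far grey one).

Emit:
play_rows(plan="0 0 0 0 0.6;0 0 -1 0 0.7;0 0 -1 0 0.7;0 0 -3 0 0.7;0 0 -15 0 0.7;0 0 -40 0 0.7;0 0 -75 0 0.7;0 0 -110 0 0.7;0 0 -135 0 1;0 0 -140 0 1")

```text
clock: 14.65
tcp_pos: [0.4957, -0.2976, 0.1547]
eef_rot: [3.135, 0.004, 1.376]
ft_force: [0.0, -0.4, 0.5]
finger_gap: 0.992
grasp_force: 0.0
```

```bash
python3 to.py 494.6,3,60,96
python3 - <<'E'
from h import *
a=read_camera('wrist');b=read_camera('top')
cv2.imwrite('pics/w4.png',np.hstack([cv2.resize(a,(400,300)),cv2.resize(b[130:280,300:500],(400,300))]))
E
```

```text
t 14.65 p [ 495.7 -297.6  154.7] yaw 78.9 gap 0.992 F [ 0.  -0.4  0.5] 0.0
494.6,3,60,96 -> [295.1 -59.8  93.1] turn -17.1
```

View pics/w4.png

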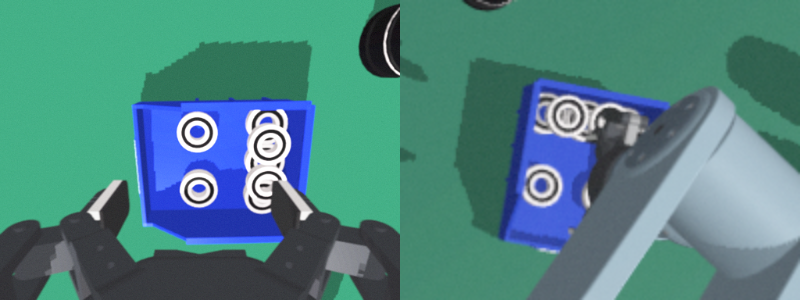

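Both bearings lie flat side by side, at (197,132) and (199,188) in the wrist half. Next gear 2.

Emit:
play_rows(plan="20 -4 0 -2 1;60 -12 0 -4 1;105 -21 0 -6 1;150 -30 0 -9 1;195 -39 10 -12 1;235 -47 20 -15 1;270 -55 40 -17 0.9;290 -59 60 -17 0.85;295 -60 80 -17 0.85;295 -60 85 -17 0.85")

```text
clock: 15.75
tcp_pos: [0.4879, 0.0078, 0.0611]
eef_rot: [-3.134, -0.003, 1.676]
ft_force: [-1.2, 0.5, -0.5]
finger_gap: 0.853
grasp_force: 0.0
```

```bash
python3 to.py 494.6,3,8,96
```

```text
t 15.75 p [487.9   7.8  61.1] yaw 96.0 gap 0.853 F [-1.2  0.5 -0.5] 0.0
494.6,3,8,96 -> [-5.6  6.5 53.1] turn 0.0
```

Emit:
play_rows(plan="0 0 5 0 0.85;0 0 10 0 0.85;0 0 10 0 0.85")

```text
clock: 16.05
tcp_pos: [0.4918, 0.0046, 0.0546]
eef_rot: [-3.141, -0.0, 1.672]
ft_force: [-0.8, -0.2, 0.1]
finger_gap: 0.848
grasp_force: 0.0
```

```bash
python3 to.py 494.6,3,8,96
```

```text
t 16.05 p [491.8   4.6  54.6] yaw 95.8 gap 0.848 F [-0.8 -0.2  0.1] 0.0
494.6,3,8,96 -> [-1.9  2.6 46.6] turn -0.2
```

Emit:
play_rows(plan="-2 2 15 0 0.85;-2 2 32 0 0.85;-2 2 42 0 0.85;-2 2 46 0 0.85;-2 2 46 0 0.85;-2 2 46 0 0.4;-2 2 46 0 0.3;-2 2 46 0 0.3;-2 2 46 0 0.3;-2 2 46 0 0.3")

```text
clock: 17.05
tcp_pos: [0.4947, 0.0032, 0.01]
eef_rot: [3.14, 0.001, 1.673]
ft_force: [-2.1, 0.2, 6.4]
finger_gap: 0.508
grasp_force: 59.9
```

Emit:
play_rows(plan="0 0 -10 0 0.3;0 0 -30 0 0.3;0 0 -60 0 0.3;0 0 -95 0 0.3;0 0 -120 0 0.3;0 0 -130 0 0.3;0 0 -130 0 0.3")

```text
clock: 17.75
tcp_pos: [0.4951, 0.0032, 0.1405]
eef_rot: [3.138, 0.001, 1.673]
ft_force: [0.8, -1.0, -3.3]
finger_gap: 0.505
grasp_force: 61.4
```

```bash
python3 to.py 675.8,47.5,130,96
```

```text
t 17.75 p [495.1   3.2 140.5] yaw 95.9 gap 0.505 F [ 0.8 -1.  -3.3] 61.4
675.8,47.5,130,96 -> [ 25.7 184.2  11.1] turn -0.1
```

Gripped at z 10, so contact in the bin should come at z ≈ 14.

Emit:
play_rows(plan="3 15 0 0 0.3;8 50 0 0 0.3;13 90 0 0 0.3;18 130 0 0 0.3;23 162 0 0 0.3;26 180 0 0 0.3;26 184 0 0 0.3;26 184 0 0 0.3;26 184 0 0 0.3")

```text
clock: 18.65
tcp_pos: [0.6729, 0.0478, 0.1374]
eef_rot: [-3.139, -0.0, 1.673]
ft_force: [0.2, 0.4, -1.1]
finger_gap: 0.511
grasp_force: 61.6
```

```bash
python3 to.py 675.8,47.5,14,96
python3 - <<'E'
from h import *
T=wristT();a=read_camera('wrist');np.save('w5.npy',T);cv2.imwrite('pics/w5.png',a)
E
```

```text
t 18.65 p [672.9  47.8 137.4] yaw 95.8 gap 0.511 F [ 0.2  0.4 -1.1] 61.6
675.8,47.5,14,96 -> [ -0.7   3.2 123.4] turn -0.2
```

View pics/w5.png

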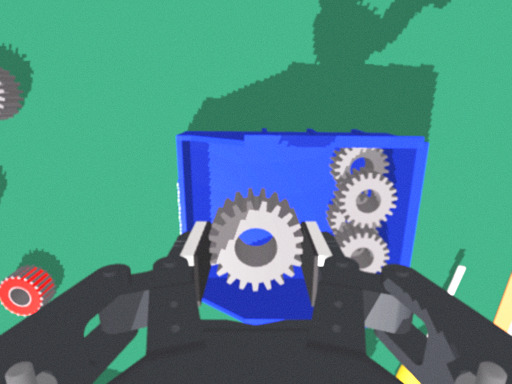

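The gear is held at (255,245) in front of the stock gears, over bare floor. Descend.

Emit:
play_rows(plan="0 2 10 0 0.3;0 2 35 0 0.3;0 2 65 0 0.3;0 2 90 0 0.3;0 2 106 0 0.3;0 2 114 0 0.3;0 2 118 0 0.3;0 2 119 0 0.3;0 2 120 0 0.3;0 2 120 0 0.3")

```text
clock: 19.7
tcp_pos: [0.6772, 0.0481, 0.0199]
eef_rot: [3.14, 0.0, 1.673]
ft_force: [-0.3, 0.5, -1.2]
finger_gap: 0.513
grasp_force: 61.6
```

Emit:
play_rows(plan="0 0 1 0 0.3;0 0 2 0 0.3;0 0 2.5 0 0.3;0 0 2.5 0 0.3")

```text
clock: 20.1
tcp_pos: [0.6764, 0.0482, 0.0162]
eef_rot: [-3.141, -0.0, 1.673]
ft_force: [0.8, 0.3, -1.6]
finger_gap: 0.508
grasp_force: 61.6
```

Emit:
play_rows(plan="0 0 0.8 0 0.3;0 0 1.5 0 0.3;0 0 2.3 0 0.3;0 0 2.3 0 0.3")

```text
clock: 20.5
tcp_pos: [0.6765, 0.0482, 0.0142]
eef_rot: [-3.142, -0.0, 1.673]
ft_force: [-1.6, -0.4, -0.6]
finger_gap: 0.507
grasp_force: 61.9
```

Emit:
play_rows(plan="0 0 0.5 0 0.3;0 0 1 0 0.3;0 0 1 0 0.3")

```text
clock: 20.8
tcp_pos: [0.6765, 0.0482, 0.0141]
eef_rot: [-3.141, 0.0, 1.673]
ft_force: [-3.9, -0.0, 7.2]
finger_gap: 0.509
grasp_force: 62.6
```

Emit:
play_rows(plan="0 0 0 0 0.6;0 0 -1 0 0.7;0 0 -1 0 0.7;0 0 -3 0 0.7;0 0 -15 0 0.7;0 0 -40 0 0.7;0 0 -75 0 0.7;0 0 -110 0 0.7;0 0 -130 0 1;0 0 -130 0 1")

```text
clock: 21.8
tcp_pos: [0.6794, 0.0479, 0.1488]
eef_rot: [3.133, 0.002, 1.673]
ft_force: [0.9, 0.4, 0.7]
finger_gap: 0.993
grasp_force: 0.0
```

```bash
python3 to.py 439,96,60,96
```

```text
t 21.8 p [679.4  47.9 148.8] yaw 95.9 gap 0.993 F [0.9 0.4 0.7] 0.0
439,96,60,96 -> [  72.5 -235.    86.6] turn -0.1
```

Emit:
play_rows(plan="5 -15 0 0 1;15 -50 0 0 1;28 -92 0 0 1;42 -134 0 0 1;55 -176 10 0 1;66 -212 25 0 0.9;72 -230 50 0 0.85;73 -233 75 0 0.85;73 -233 80 0 0.85;73 -233 80 0 0.85")

```text
clock: 22.8
tcp_pos: [0.4366, 0.097, 0.0623]
eef_rot: [-3.139, -0.0, 1.673]
ft_force: [0.5, -0.8, 0.6]
finger_gap: 0.85
grasp_force: 0.0
```

```bash
python3 to.py 439,96,8,96
```

```text
t 22.8 p [436.6  97.   62.3] yaw 95.8 gap 0.85 F [ 0.5 -0.8  0.6] 0.0
439,96,8,96 -> [-1.3  2.4 54.3] turn -0.2
```

Emit:
play_rows(plan="-1 2 15 0 0.85;-1 2 35 0 0.85;-1 2 48 0 0.85;-1 2 53 0 0.85;-1 2 53 0 0.85;-1 2 53 0 0.4;-1 2 53 0 0.3;-1 2 53 0 0.3;-1 2 53 0 0.3;-1 2 53 0 0.3")

```text
clock: 23.8
tcp_pos: [0.44, 0.0962, 0.0114]
eef_rot: [3.14, 0.0, 1.673]
ft_force: [-3.0, -1.0, 10.0]
finger_gap: 0.507
grasp_force: 59.5
```

Emit:
play_rows(plan="0 0 -10 0 0.3;0 0 -30 0 0.3;0 0 -60 0 0.3;0 0 -95 0 0.3;0 0 -120 0 0.3;0 0 -130 0 0.3;0 0 -130 0 0.3")

```text
clock: 24.5
tcp_pos: [0.4405, 0.0963, 0.1416]
eef_rot: [3.138, 0.001, 1.673]
ft_force: [-0.4, -0.1, -2.2]
finger_gap: 0.502
grasp_force: 61.4
```

```bash
python3 to.py 683.4,-24.1,135,96
```

```text
t 24.5 p [440.5  96.3 141.6] yaw 95.9 gap 0.502 F [-0.4 -0.1 -2.2] 61.4
683.4,-24.1,135,96 -> [-144.5  229.4    7.6] turn -0.1
```

Gripped at z ≈ 11.4, contact expected near 15.4.

Emit:
play_rows(plan="-9 15 0 0 0.3;-30 48 0 0 0.3;-55 88 0 0 0.3;-80 128 0 0 0.3;-105 167 0 0 0.3;-127 202 0 0 0.3;-140 222 0 0 0.3;-144 229 0 0 0.3;-144 229 0 0 0.3;-144 229 0 0 0.3")

```text
clock: 25.5
tcp_pos: [0.6801, -0.0228, 0.1384]
eef_rot: [-3.139, -0.001, 1.673]
ft_force: [0.6, 0.2, -1.9]
finger_gap: 0.505
grasp_force: 61.6
```

```bash
python3 to.py 683.4,-24.1,18,96
```

```text
t 25.5 p [680.1 -22.8 138.4] yaw 95.9 gap 0.505 F [ 0.6  0.2 -1.9] 61.6
683.4,-24.1,18,96 -> [ -1.8   3.5 120.4] turn -0.1
```

Emit:
play_rows(plan="-1 2 10 0 0.3;-1 2 35 0 0.3;-1 2 65 0 0.3;-1 2 90 0 0.3;-1 2 106 0 0.3;-1 2 115 0 0.3;-1 2 119 0 0.3;-1 2 121 0 0.3;-1 2 121 0 0.3;-1 2 121 0 0.3")

```text
clock: 26.5
tcp_pos: [0.6848, -0.0246, 0.0202]
eef_rot: [3.14, 0.001, 1.673]
ft_force: [0.7, 0.2, -1.4]
finger_gap: 0.505
grasp_force: 61.6
```

Emit:
play_rows(plan="0 0 1 0 0.3;0 0 2 0 0.3;0 0 3 0 0.3;0 0 3.5 0 0.3;0 0 3.5 0 0.3")

```text
clock: 27.0
tcp_pos: [0.6839, -0.0245, 0.0156]
eef_rot: [-3.141, 0.0, 1.673]
ft_force: [-1.1, -0.1, -0.3]
finger_gap: 0.505
grasp_force: 62.0
```

Emit:
play_rows(plan="0 0 0.5 0 0.3;0 0 1 0 0.3;0 0 1 0 0.3")

```text
clock: 27.3
tcp_pos: [0.6839, -0.0245, 0.0155]
eef_rot: [-3.141, 0.0, 1.673]
ft_force: [-4.7, -0.1, 6.6]
finger_gap: 0.502
grasp_force: 62.6
```

Emit:
play_rows(plan="0 0 0 0 0.6;0 0 -1 0 0.7;0 0 -1 0 0.7;0 0 -3 0 0.7;0 0 -15 0 0.7;0 0 -40 0 0.7;0 0 -75 0 0.7;0 0 -110 0 0.7;0 0 -130 0 1;0 0 -130 0 1")

```text
clock: 28.3
tcp_pos: [0.6868, -0.025, 0.1503]
eef_rot: [3.133, 0.003, 1.673]
ft_force: [-0.1, -0.5, 0.4]
finger_gap: 0.991
grasp_force: 0.0
```

```bash
python3 to.py 455,-94.5,65,88
python3 - <<'E'
from h import *
a=read_camera('wrist');cv2.imwrite('pics/w6.png',a)
E
```

```text
t 28.3 p [686.8 -25.  150.3] yaw 95.9 gap 0.991 F [-0.1 -0.5  0.4] 0.0
455,-94.5,65,88 -> [ -45.3 -238.4   83.4] turn 7.9
```

View pics/w6.png

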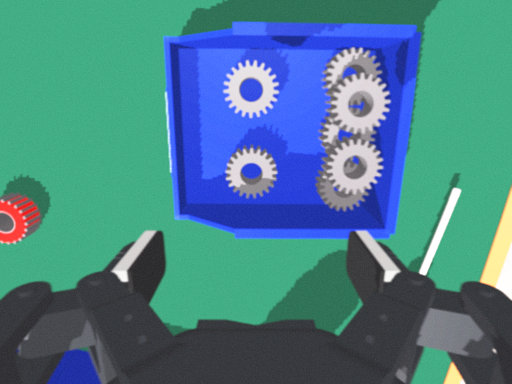

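Both clean gears lie flat side by side at (251,88) and (251,171), clear of the stock. Now the red-painted gear.

Emit:
play_rows(plan="-3 -15 0 1 1;-10 -50 0 2 1;-18 -92 0 3 1;-26 -135 0 5 1;-34 -177 8 6 1;-41 -215 22 8 0.9;-45 -233 48 8 0.85;-46 -238 73 8 0.85;-46 -238 78 8 0.85;-46 -238 78 8 0.85")

```text
clock: 29.35
tcp_pos: [0.4508, -0.0939, 0.0653]
eef_rot: [-3.139, -0.001, 1.533]
ft_force: [-0.2, -0.1, -0.1]
finger_gap: 0.847
grasp_force: 0.0
```

```bash
python3 to.py 455,-94.5,8,88
```

```text
t 29.35 p [450.8 -93.9  65.3] yaw 87.8 gap 0.847 F [-0.2 -0.1 -0.1] 0.0
455,-94.5,8,88 -> [-0.5  4.4 57.3] turn -0.2
```

Emit:
play_rows(plan="0 3 15 0 0.85;0 3 38 0 0.85;0 3 50 0 0.85;0 3 56 0 0.85;0 3 56 0 0.85;0 3 56 0 0.4;0 3 56 0 0.3;0 3 56 0 0.3;0 3 56 0 0.3;0 3 56 0 0.3")

```text
clock: 30.35
tcp_pos: [0.4553, -0.0948, 0.0118]
eef_rot: [3.141, 0.001, 1.534]
ft_force: [-3.0, 0.1, 8.6]
finger_gap: 0.506
grasp_force: 59.7
```

Emit:
play_rows(plan="0 0 -10 0 0.3;0 0 -30 0 0.3;0 0 -60 0 0.3;0 0 -95 0 0.3;0 0 -120 0 0.3;0 0 -130 0 0.3;0 0 -130 0 0.3")

```text
clock: 31.05
tcp_pos: [0.4558, -0.095, 0.1421]
eef_rot: [3.138, 0.002, 1.533]
ft_force: [0.4, 0.5, -2.8]
finger_gap: 0.505
grasp_force: 61.6
```

```bash
python3 to.py 523.8,318.6,135,88
```

```text
t 31.05 p [455.8 -95.  142.1] yaw 87.8 gap 0.505 F [ 0.4  0.5 -2.8] 61.6
523.8,318.6,135,88 -> [415.9  52.4   6.7] turn -0.2
```

Contact in the bin expected near z 15.8.

Emit:
play_rows(plan="15 2 0 0 0.3;50 6 0 0 0.3;95 12 0 0 0.3;142 18 0 0 0.3;190 24 0 0 0.3;238 30 0 0 0.3;285 36 0 0 0.3;330 42 0 0 0.3;370 47 0 0 0.3;400 50 0 0 0.3")

```text
clock: 32.05
tcp_pos: [0.5185, 0.3054, 0.1379]
eef_rot: [-3.138, 0.001, 1.535]
ft_force: [1.1, -0.2, -2.1]
finger_gap: 0.505
grasp_force: 61.6
```

Emit:
play_rows(plan="12 2 0 0 0.3;16 2 0 0 0.3;16 2 0 0 0.3;16 2 0 0 0.3")

```text
clock: 32.45
tcp_pos: [0.5221, 0.3178, 0.1398]
eef_rot: [-3.14, 0.001, 1.532]
ft_force: [-0.2, 0.7, -1.9]
finger_gap: 0.504
grasp_force: 61.6
```

```bash
python3 to.py 523.8,318.6,18,88
python3 - <<'E'
from h import *
a=read_camera('wrist');cv2.imwrite('pics/w7.png',a)
E
```

```text
t 32.45 p [522.1 317.8 139.8] yaw 87.8 gap 0.504 F [-0.2  0.7 -1.9] 61.6
523.8,318.6,18,88 -> [  1.    1.8 121.8] turn -0.2
```

View pics/w7.png

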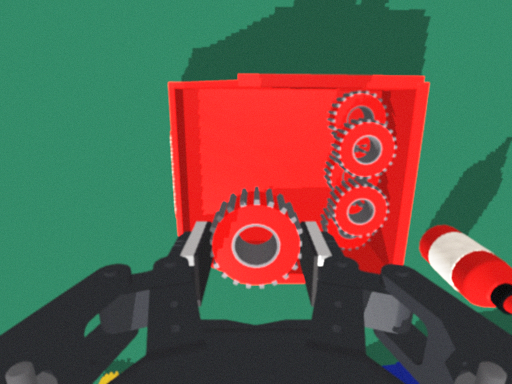

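The red gear is held at (255,245) over the scrap bin's bare floor; the bottle at (470,265) is outside the path. Descend.

Emit:
play_rows(plan="1 1 10 0 0.3;1 1 35 0 0.3;1 1 65 0 0.3;1 1 90 0 0.3;1 1 106 0 0.3;1 1 115 0 0.3;1 1 119 0 0.3;1 1 120 0 0.3;1 1 121 0 0.3;1 1 121 0 0.3")

```text
clock: 33.5
tcp_pos: [0.5241, 0.3205, 0.0205]
eef_rot: [3.14, -0.001, 1.533]
ft_force: [-0.2, -0.4, -1.4]
finger_gap: 0.507
grasp_force: 61.6
```

Emit:
play_rows(plan="0 0 1 0 0.3;0 0 2 0 0.3;0 0 3 0 0.3;0 0 3.5 0 0.3;0 0 3.5 0 0.3")

```text
clock: 34.0
tcp_pos: [0.5234, 0.3201, 0.016]
eef_rot: [-3.141, 0.0, 1.533]
ft_force: [0.1, -0.2, -2.1]
finger_gap: 0.505
grasp_force: 61.8
```

Emit:
play_rows(plan="0 0 0.5 0 0.3;0 0 1 0 0.3;0 0 1 0 0.3")

```text
clock: 34.3
tcp_pos: [0.5234, 0.3202, 0.0159]
eef_rot: [-3.141, 0.0, 1.533]
ft_force: [-3.9, -1.4, 6.3]
finger_gap: 0.506
grasp_force: 62.5
```

Emit:
play_rows(plan="0 0 0 0 0.6;0 0 -1 0 0.7;0 0 -1 0 0.7;0 0 -3 0 0.7;0 0 -15 0 0.7;0 0 -40 0 0.7;0 0 -75 0 0.7;0 0 -110 0 0.7;0 0 -150 0 1;0 0 -160 0 1")

```text
clock: 35.3
tcp_pos: [0.5263, 0.3213, 0.1817]
eef_rot: [3.133, -0.004, 1.533]
ft_force: [0.8, 0.2, -0.5]
finger_gap: 0.997
grasp_force: 0.0
```

Emit:
play_rows(plan="-15 -15 0 0 1;-30 -50 0 0 1;-50 -90 0 0 1;-70 -130 0 0 1;-80 -150 0 0 1;-80 -150 0 0 1;-80 -150 0 0 1")

```text
clock: 36.0
tcp_pos: [0.371, 0.246, 0.1757]
eef_rot: [3.14, -0.001, 1.533]
ft_force: [-0.2, 0.3, 0.3]
finger_gap: 0.998
grasp_force: 0.0
```

```bash
python3 to.py
python3 - <<'E'
from h import *
b=read_camera('top');a=read_camera('scene')
cv2.imwrite('pics/end.png',cv2.resize(np.vstack([b[40:290],a[90:340]]),(600,586)))
E
```

```text
t 36.0 p [371.  246.  175.7] yaw 87.8 gap 0.998 F [-0.2  0.3  0.3] 0.0
```

View pics/end.png

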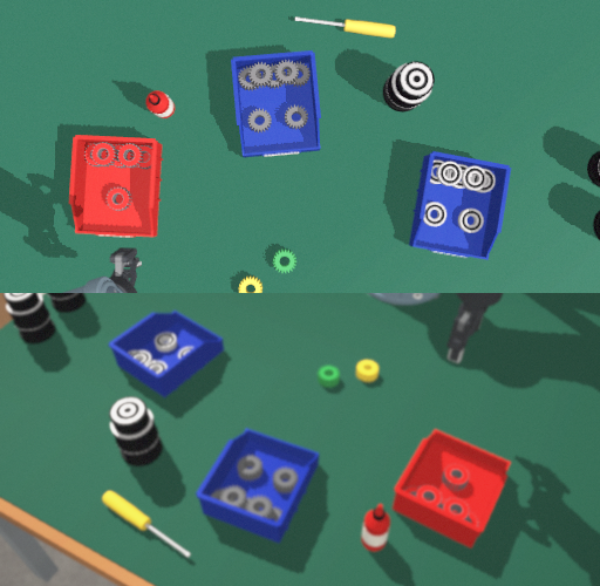

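All five parts lie flat in their bins: scrap gear at (117,199), clean gears at (259,120) and (296,116), bearings at (434,214) and (471,220). The bottle, gearboxes and look-alikes are undisturbed.

```bash
python3 -c "
from station import *
print(finish_job())"
```

```text
the job is handed in; nothing more can be done
None
```

The job is handed in at about 36 s: both bearings, both clean gears and the red-painted gear lie flat on the bare floors of their bins, and in the last pictures the gearboxes, bottle and coloured look-alikes stand undisturbed.

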